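# Brace the storage jar and unscrew its tight cap

## Task

Lift the square blue jar, cap and all, and set it gently down into the square socket of the wooden brace, fully home, so that it cannot turn. Only then unscrew the tight red cap: a little under a quarter turn counter-clockwise seen from above, stopping once the threads let go and not forcing it on against its end stop. Lift the cap straight off and finish while holding it level and still just above the jar's mouth (a centimetre or two, clear of the jar), with the jar left standing in the brace and the other things on the worktop left alone.

Things in the scene. Friction and masses are not known exactly. Their poses are not given: they have to be found in the camera images.
- jar: Square blue stoneware jar, 58 x 58 mm, loose, 0.3 kg; square up to z = 50 mm, shoulder to 58 mm, then a neck (48 mm over its thread lands) to the rim at 88 mm. Stands upright on the worktop, capped; can be carried by the cap, which stays put unless twisted hard. Origin: centre of its underside; z up, x and y square to its sides (quarter turns look alike).
- cap: Round red ribbed cap, white disc on top, 56 mm across, 22 mm high. Origin: centre of its lower edge, z up. Screwed tight, that edge is 70 mm above the jar's underside, top at 92 mm (1 mm of play), axes as the jar's; free space for fingertips below it down to 58 mm. Turning takes 0.4 N m; after 1.15 rad (66 deg) counter-clockwise from above it lifts straight off; a stop ends the turn at 1.75 rad.
- seal_ring (a joint): How far the cap is unscrewed, rad: 0 tight, grows counter-clockwise seen from above; from about 1.15 the cap is free; stop at 1.75. It is a stiff black rubber ring on the neck that turns with the cap (0.03 rad of play) and stays as turned once the cap is off.
- jar_mouth (a point): Centre of the jar's rim, 88 mm above its underside; axes as the jar's. When the cap's lower edge is at this height or above, the cap is clear of the jar.
- brace: Fixed wooden block, 110 x 110 mm, 30 mm high, with a square socket in its top, sides parallel to the block's: 62 x 62 mm, mouth bevelled 6 mm, floor (black rubber) 8 mm above the worktop. Origin: centre of its underside; z up, x and y square to its sides. The jar fits upright in any of its four square positions, with 2 mm to spare on each side.
- brace_seat (a point): Centre of the socket floor, where the centre of the jar's underside belongs; axes as the brace's.
- bowl: Bystander: white bowl with red dots, 150 mm wide, 61 mm high, behind the brace; origin centre of underside.
- spice_box: Bystander: round pale tin, 62 mm wide, 25 mm high, at the front edge on the right; origin centre of underside.
- timer: Bystander: round dark kitchen timer, 60 mm wide, 25 mm high, at the front edge on the left; origin centre of underside.
- match_tin: Bystander: small black tin, 50 x 54 x 21 mm, at the front edge on the far right; origin centre of underside.
- teaspoon: Bystander: teaspoon, 137 mm long, at the front edge on the far left; origin at its middle.
- cake_fork: Bystander: small fork, 145 mm long, lying to the right of the brace; origin at its middle.
Mind the look-alikes: they are no part of the job. What is meant by the cap is not green, and is the larger of those in its own colour.

How it is judged:
On the way, in this order (a step that is already met when the one before it is completed fails the run):
1. the jar, still closed, stands fully home in the socket of the brace (horizontal distance between jar and brace_seat below 0.006 m and z of jar in the frame of brace_seat below 0.004 m and angle between jar's own z axis and vertical below 0.1 rad and value of joint seal_ring below 0.3 rad), for 0.1 s.
2. the cap has been unscrewed until the threads let go, the jar in the brace (value of joint seal_ring above 1.05 rad and z of jar in the frame of brace_seat below 0.006 m and z of cap in the frame of jar_mouth below 0 m), for 0.1 s.
At the end, for the whole second after the job is handed in: The fingers hold the cap still and level (within 0.15 rad), its lower edge 3 to 45 mm above the jar's mouth and within 15 mm of its axis, not touching the jar; the ring has been turned past 1.05 rad; the jar stands upright at rest in the socket, within 6 mm of its centre and 4 mm of its floor (z of cap in the frame of jar_mouth between 0.003 and 0.045 m and horizontal distance between cap and jar_mouth below 0.015 m and angle between cap's own z axis and vertical below 0.15 rad and linear speed of each of cap, jar below 0.02 m/s and contact force between cap and the fingers above 2 N and contact force between cap and jar below 0.05 N and value of joint seal_ring above 1.05 rad and horizontal distance between jar and brace_seat below 0.006 m and z of jar in the frame of brace_seat below 0.004 m and angle between jar's own z axis and vertical below 0.1 rad); the arm keeps its last pose, push and grip.
It fails at once if the cap is unscrewed while the jar is not in the brace, or the jar is pulled out of it with its cap loosened (value of joint seal_ring above 0.4 rad and (z of jar in the frame of brace_seat above 0.014 m or horizontal distance between jar and brace_seat above 0.02 m)).
It fails at once if the jar is tipped over (angle between jar's own z axis and vertical above 0.5 rad).
It fails at once if the jar is dropped or rammed into the brace (contact force between jar and brace above 90 N).
It fails at once if a bystander is disturbed (distance of any of bowl, spice_box, timer, match_tin, teaspoon, cake_fork from where it was at the start of the episode above 0.03 m).
It fails at once if the cap is forced on against its end stop (value of joint seal_ring above 1.73 rad).
It also fails if it takes over 45 s, if anything falls off the work surface, if the arm or the gripper's body presses on something with over 40 N, if the wrist force passes 120 N, or if a joint passes its speed limit or range.

## Robot

A 6-joint arm with a two-finger parallel gripper is mounted at the origin on a cart in front of the work surface, level with it; the furniture and walls round the work are solid. World frame = base frame: x ahead of the robot, y to its left, z up, the work surface at z = 0. Lengths are in m, angles in rad, forces in N, time in s.
With the tool pointing down it reaches from about 0.3 to 0.875 m from the base axis. Payload 6.4 kg.
Tool frame: the origin (TCP) lies midway between the tips of the shut fingers; the grasp point (between the pads) lies 19 mm behind it (grip_depth is the distance from the TCP to the grasp point, in m); z points along the fingers, y is the line along which they close (so a half turn about z gives the same grasp; the last joint's range is limited). The gripper opens to 85 mm and grips with 20 to 120 N. Pads are 22 mm wide; open, the fingers measure 114 mm over their backs; the gripper's body (76 mm by 85 mm) begins 54 mm behind the grasp point. The pads swing forward as they close: fully open they stand 13 mm farther back than shut.
Start: joints at [-1.32, 0.181, 1.607, -0, 1.354, -0.206], TCP at [0.254, -0.516, 0.231] pointing down, gripper open.
Joint ranges: [-2.99, 2.99], [-0.89, 2.07], [0.3, 2.58], [-1.14, 4.28], [0, 2.63], [-3.12, 3.12]. Speed limits (rad/s): [2.57, 2.57, 3.01, 3.14, 3.14, 3.14].

## Interface

Orientations are given as a unit quaternion [w, x, y, z].
In Python, from workcell import * gives the robot as it stands.
- The arm moves only by the shell command python3 -m crank 'ROWS' [OPENING]. ROWS is a JSON object whose one key "moves" holds a list of rows, each an object with "xyz": the shift along the tool's x, y, z in m, a list of three; "rotation": the turn, a rotation vector about the tool's x, y, z in rad, a list of three. A call has 1 to 20 rows; each row shifts and turns the commanded pose from where the row before left it, along the tool's axes as they then stand; what a row does not reach is not made up. A row lasts 1/10 s, in which the tool goes at most 50 mm and 8.59 degrees, less where a joint would pass 70% of its speed; a pose out of reach is approached as far as the arm can. A call with a gripper value outside its range is refused whole. OPENING is the opening, from 0 (shut) to 1 (fully open), set as the call begins (- or left out, the last holds). The fingers move at their own pace and stop on an object; the grip force is fixed at half the most. Time passes only in rows, so rows that do not move let the fingers close. It gives the time, the measured TCP pose, the force, the opening and the grip force at its end, in the units of the state.
- sense(): the state, without advancing time (a new reading comes with each control period).
- read_camera(name): name is "scene" or "top"; returns (picture, depth): 384x512x3 uint8, red, green, blue; 384x512 float32, m along the optical axis (not along the pixel's ray), 0 where there is no reading.
- get_calibration(name): a dict with "fx", "fy", "cx", "cy" (pixels), "eye" and "orientation" of the camera in the world. Camera axes: x right, y up, looking along -z (the intrinsics and any distortion apply to the point x, -y, -z); pixel columns grow to the right and rows downward; lengths in m; the calibration is good to about 2 mm. A picture is of the moment at which its call begins. get_calibration takes no time and is no camera call.
- job_done(): hands the job in; it is judged then, once.
Trained networks look in the newest picture that a camera, given by its name, has taken for a name from the list of things; names that differ only in an ending like _2 or _b are one class to them, and where a whole thing is asked for, a point or a joint stands for the part that bears it (a point fixed in the world has none). Each returns a list of dicts, best first, with "score" (0 to 1); they miss things now and then, are a little off and sometimes report something else, mostly with a low value. They report only what shows in the picture. A call takes as long as a camera call. They do not tell look-alikes from the thing itself.
- look_for(camera, label): "at" ([column, row] in pixels, amid what is visible of it).
- masks_of(camera, label): "pixels" (384x512 bool, what is visible of it) and "at" ([column, row] in pixels, amid what is visible of it).
- place_of(camera, label): "at" ([column, row] in pixels: a listed point, or the origin of a listed thing).
The state is a dict: "time_s": time; "q": joint angles; "joint_velocities": joint speeds; "joint_efforts": joint torques, N m; "ee_pos": TCP position; "eef_rot": TCP orientation; "force": force on the tool from outside, world axes, zero at the start; "torque": the same for the moment, N m; "finger_gap": finger opening in m; "finger_force": force on a finger pad.
Only numpy, scipy, OpenCV 4.12 (cv2) and the standard library are available. Lean on these libraries where they do the work, as an engineer would, in place of code of your own. Each camera call takes 0.05 s, during which the arm holds its last target. There are 200 camera calls.

## Working session

There is one attempt and no reset: what is moved stays moved. The work goes in short steps, Python scripts to look and compute and a shell command to move; the robot and the scene stay as the last step left them, time stands still between calls to the robot, and variables do not carry over. Pictures are saved under pics/ and viewed, at most 10 in all, crops included, and the job is handed in when it is done.

```bash
mkdir -p pics; cat > h.py <<'E'
from workcell import *
import numpy as np, cv2
from scipy.spatial.transform import Rotation as R
def Rq(q): return R.from_quat([q[1],q[2],q[3],q[0]]).as_matrix()
def cloud(cam,depth):
    c=get_calibration(cam); v,u=np.mgrid[:384,:512]
    P=np.stack([(u-c['cx'])/c['fx']*depth,-(v-c['cy'])/c['fy']*depth,-depth],-1)
    return P@Rq(c['orientation']).T+np.array(c['eye'])
E
python3 - <<'E'
from h import *
s=sense();print(s['ee_pos'],s['eef_rot'],s['finger_gap'],s['time_s'])
im=[]
for n in("scene","top"):
    p,d=read_camera(n);cv2.imwrite(f'pics/{n}0.png',p[:,:,::-1]);np.savez(f'{n}0.npz',p=p,d=d);c=get_calibration(n);print(n,c)
    X=cloud(n,d)
    for l in("jar","cap","brace","brace_seat","jar_mouth"):
        for o in place_of(n,l)[:3]:
            a=np.round(o['at']).astype(int);print(l,'place',o['score'],a,X[a[1],a[0]].round(3) if 0<=a[0]<512 and 0<=a[1]<384 else '')
    for l in("jar","cap","brace"):
        for i,o in enumerate(masks_of(n,l)[:3]):
            m=o['pixels']&(d>0);q=X[m];print(l,'mask',o['score'],np.round(o['at']),m.sum(),np.median(q,0).round(3),np.percentile(q,2,0).round(3),np.percentile(q,98,0).round(3))
E
```

```text
[ 0.25351428 -0.51549294  0.23037423] [-8.71851720e-04  9.74025834e-01  2.26435233e-01 -1.60961802e-05] 0.08575928296740347 0.0
scene {'fx': 361.75743452048846, 'fy': 361.75743452048846, 'cx': 248.83536117277066, 'cy': 191.17693202692436, 'eye': array([-0.37324618, -0.80304411,  0.70005084]), 'orientation': array([ 0.7641437 ,  0.45972379, -0.22093122, -0.39487699])}
jar place 0.72 [255 235] [ 0.398 -0.241  0.017]
jar place 0.6 [294 215] [ 0.221 -0.478  0.271]
cap place 0.8 [254 211] [ 0.42  -0.223  0.09 ]
cap place 0.52 [237 220] [ 0.437 -0.138  0.016]
cap place 0.45 [213 218] [ 0.409 -0.052  0.008]
brace place 0.83 [266 204] [ 0.593 -0.153  0.007]
jar_mouth place 0.63 [262 213] [ 0.426 -0.25   0.089]
jar mask 0.44 [127. 198.] 31 [0.33  0.353 0.002] [ 0.312  0.314 -0.002] [0.417 0.368 0.005]
cap mask 0.69 [253. 213.] 234 [ 0.425 -0.23   0.089] [ 0.406 -0.252  0.004] [ 0.528 -0.139  0.092]
cap mask 0.67 [235. 220.] 88 [ 0.44  -0.141  0.014] [ 0.423 -0.155 -0.   ] [ 0.459 -0.122  0.017]
cap mask 0.59 [213. 212.] 182 [ 0.424 -0.045  0.019] [ 0.404 -0.066 -0.001] [ 0.469 -0.01   0.023]

[... 643 characters left out ...]
lace 0.87 [269 189] [ 0.585 -0.131  0.008]
brace_seat place 0.56 [287 235] [ 0.424 -0.202  0.094]
jar_mouth place 0.73 [308 185] [ 0.617 -0.268  0.002]
jar_mouth place 0.66 [294 232] [ 0.436 -0.224  0.094]
jar mask 0.4 [286. 240.] 100 [ 0.414 -0.209  0.048] [ 0.4   -0.239 -0.001] [ 0.469 -0.186  0.092]
cap mask 0.59 [262. 230.] 117 [ 0.447 -0.13   0.017] [ 0.428 -0.148  0.   ] [ 0.466 -0.111  0.021]
cap mask 0.51 [236. 228.] 209 [ 0.433 -0.037  0.023] [ 0.409 -0.061  0.006] [ 0.458 -0.012  0.028]
cap mask 0.5 [292. 232.] 243 [ 0.435 -0.22   0.093] [ 0.411 -0.246  0.082] [ 0.461 -0.195  0.097]
brace mask 0.76 [271. 191.] 996 [ 0.584 -0.136  0.028] [ 0.53  -0.188  0.006] [ 0.637 -0.084  0.035]
```

View pics/scene0.png

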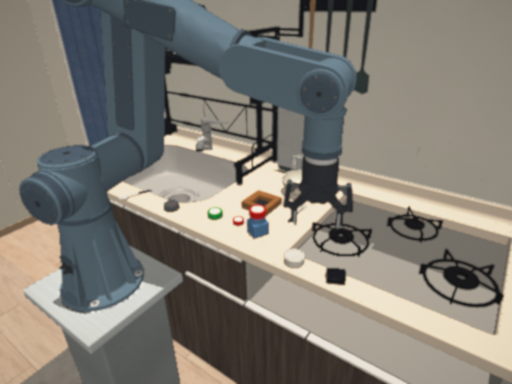

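View pics/top0.png

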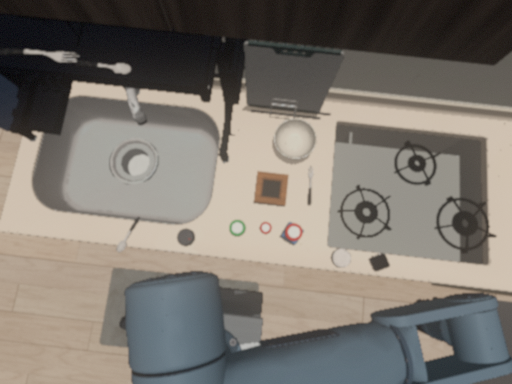

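The scene view shows the closed jar at about (258,222), with its big red cap at (257,212), and the brace at (262,203). In the top view the jar is at (292,233), the brace at (271,189), and the fork close to its right at (310,185). The green cap (237,228) and the small red cap (265,228) are the look-alikes. Next I'll fit the positions and yaws.

```bash
cat >> h.py <<'E'
def shot(n,k=4):
    F=[read_camera(n) for _ in range(k)]
    d=np.stack([f[1] for f in F]).astype(float);d[d==0]=np.nan
    p=np.mean([f[0] for f in F],0).astype(np.uint8);d=np.nan_to_num(np.nanmedian(d,0))
    return p,d,cloud(n,d)
def reg(X,c,r): return np.linalg.norm(X[...,:2]-np.array(c),axis=-1)<r
def rect(q):
    (c,s,a)=cv2.minAreaRect((q[:,:2]*1000).astype(np.float32)); return np.round(c,1),np.round(s,1),round(a%90,1)
E
python3 - <<'E'
from h import *
for n in("scene","top"):
    p,d,X=shot(n);np.savez(f'{n}1.npz',p=p,d=d)
    hsv=cv2.cvtColor(p,cv2.COLOR_RGB2HSV)
    h,s,v=[hsv[...,i].astype(int) for i in range(3)]
    nj=reg(X,(.434,-.222),.07); nb=reg(X,(.584,-.136),.085)
    blue=nj&(h>100)&(h<130)&(s>100); white=nj&(s<60)&(X[...,2]>.08); red=nj&((h<8)|(h>172))&(s>120)&(X[...,2]>.06)
    wood=nb&(h>3)&(h<22)&(s>110)
    top=wood&(X[...,2]>.024)
    for nm,m in(('blue',blue),('blue z20-50',blue&(X[...,2]<.054)&(X[...,2]>.01)),('white',white),('red',red),('wood',wood),('woodtop',top)):
        q=X[m]
        if len(q)>5: print(n,nm,len(q),'med',np.median(q,0).round(4),'min',q.min(0).round(3),'max',q.max(0).round(3),'rect',*rect(q))
    u,v_=(258,212) if n=="scene" else (280,210)
    cv2.imwrite(f'pics/{n}1c.png',cv2.resize(p[v_-36:v_+36,u-48:u+48,::-1],None,fx=8,fy=8,interpolation=cv2.INTER_CUBIC))
a=cv2.imread('pics/scene1c.png');b=cv2.imread('pics/top1c.png')
f=lambda x:cv2.resize(x,(400,300),interpolation=cv2.INTER_AREA)
cv2.imwrite('pics/both1.png',np.hstack([f(a),f(b)]))
E
```

```text
scene blue 245 med [ 0.4135 -0.2422  0.0385] min [ 0.397 -0.258  0.01 ] max [ 0.444 -0.204  0.057] rect [ 416.9 -237.3] [35.4 56.1] 30.9
scene blue z20-50 230 med [ 0.4126 -0.2432  0.0376] min [ 0.397 -0.258  0.01 ] max [ 0.444 -0.204  0.054] rect [ 416.9 -237.3] [35.4 56.1] 30.9
scene white 51 med [ 0.4372 -0.2237  0.0907] min [ 0.42  -0.239  0.089] max [ 0.452 -0.207  0.093] rect [ 437.7 -222.8] [31.9 32.3] 35.3
scene red 118 med [ 0.4162 -0.2394  0.0853] min [ 0.406 -0.253  0.07 ] max [ 0.458 -0.198  0.092] rect [ 431.2 -226.3] [49.2 55.4] 10.0
scene wood 435 med [ 0.592 -0.132  0.026] min [ 0.526 -0.194  0.005] max [ 0.637 -0.086  0.03 ] rect [ 581.4 -140.6] [110.3 108.2] 0.7
scene woodtop 250 med [ 0.5907 -0.1327  0.0279] min [ 0.526 -0.194  0.024] max [ 0.637 -0.086  0.03 ] rect [ 581.4 -140.1] [110.  107.7] 1.1
top white 116 med [ 0.4374 -0.222   0.093 ] min [ 0.419 -0.24   0.09 ] max [ 0.456 -0.204  0.096] rect [ 437.6 -222.1] [35.4 35.5] 5.0
top red 28 med [ 0.4211 -0.2031  0.0923] min [ 0.413 -0.235  0.091] max [ 0.453 -0.197  0.096] rect [ 427.4 -210.4] [48.2 23.8] 42.6
top wood 253 med [ 0.5962 -0.1356  0.0309] min [ 0.535 -0.205  0.028] max [ 0.634 -0.087  0.916] rect [ 584.6 -146.2] [116.8  97.9] 88.6
top woodtop 253 med [ 0.5962 -0.1356  0.0309] min [ 0.535 -0.205  0.028] max [ 0.634 -0.087  0.916] rect [ 584.6 -146.2] [116.8  97.9] 88.6
```

View pics/both1.png

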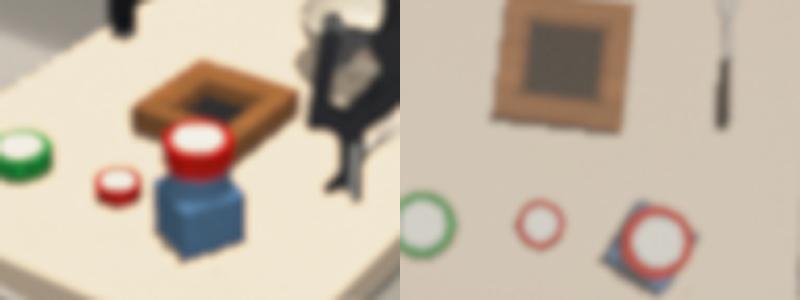

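```bash
python3 - <<'E'
from h import *
from scipy.optimize import minimize
def sdf(q,c,a,w):
    C,S=np.cos(a),np.sin(a); e=(q[:,:2]-c); e=np.abs(e@np.array([[C,-S],[S,C]])); return e.max(1)-w/2
for n in("scene","top"):
    z=np.load(n+'1.npz');p,d=z['p'],z['d'];X=cloud(n,d)
    hsv=cv2.cvtColor(p,cv2.COLOR_RGB2HSV);h,s,v=[hsv[...,i].astype(int) for i in range(3)]
    nb=reg(X,(.582,-.139),.085)&(X[...,2]>.02)&(X[...,2]<.04)
    if n=='scene': nb&=s>110
    print(n,'brace',nb.sum(),*rect(X[nb]))
    fl=reg(X,(.582,-.139),.05)&(X[...,2]>.004)&(X[...,2]<.013); print('floor',fl.sum(),X[fl].mean(0) if fl.any() else '', rect(X[fl]) if fl.sum()>5 else '')
    if n=='scene':
        b=reg(X,(.434,-.222),.07)&(h>100)&(h<130)&(s>100)&(X[...,2]>.006)&(X[...,2]<.046)
        q=X[b]
        for a0 in(20,30,40):
            r=minimize(lambda t:np.minimum(np.abs(sdf(q,t[:2],t[2],.058)),.005).sum(),[.437,-.222,np.radians(a0)],method='Nelder-Mead',options=dict(initial_simplex=[[.437,-.222,np.radians(a0)],[.442,-.222,np.radians(a0)],[.437,-.217,np.radians(a0)],[.437,-.222,np.radians(a0+8)]]))
            print('jar',r.x[:2].round(4),np.degrees(r.x[2]).round(1),r.fun/len(q))
    c=get_calibration(n);print(n,'euler',np.round(R.from_matrix(Rq(c['orientation'])).as_euler('ZYX',degrees=True),1))
E
python3 -m crank '{"moves":[{"xyz":[0.0245,-0.0152,0],"rotation":[0,0,0]},{"xyz":[0.0245,-0.0152,0],"rotation":[0,0,0]},{"xyz":[0.0245,-0.0152,0],"rotation":[0,0,0]},{"xyz":[0.0245,-0.0152,0],"rotation":[0,0,0]},{"xyz":[0.0245,-0.0152,0],"rotation":[0,0,0]},{"xyz":[0.0245,-0.0152,0],"rotation":[0,0,0]},{"xyz":[0.0245,-0.0152,0],"rotation":[0,0,0]},{"xyz":[0.0245,-0.0152,0],"rotation":[0,0,0]},{"xyz":[0.0245,-0.0152,0],"rotation":[0,0,0]},{"xyz":[0.0245,-0.0152,0],"rotation":[0,0,0]},{"xyz":[0.0245,-0.0152,0],"rotation":[0,0,0]},{"xyz":[0.0245,-0.0152,0],"rotation":[0,0,0]},{"xyz":[0,0,0],"rotation":[0,0,0]},{"xyz":[0,0,0],"rotation":[0,0,0]}]}' 1
python3 -c "
from workcell import *
s=sense();print(s['q'],s['ee_pos'],s['eef_rot'],s['force'])"
```

```text
scene brace 302 [ 581.4 -140.2] [109.8 108.3] 1.4
floor 90 [ 0.59753897 -0.12837222  0.0073939 ] (array([ 595. , -131.6]), array([40.4, 51.7]), 0.1)
jar [ 0.4348 -0.2236] -25.1 0.0007042612869596794
jar [ 0.4348 -0.2236] 64.9 0.0007042619904819229
jar [ 0.4348 -0.2236] 64.9 0.0007042617634431679
scene euler [-53.8   1.5  61.3]
top brace 696 [ 584.5 -136. ] [109.7 111. ] 90.0
floor 289 [ 0.58606792 -0.13589563  0.00919386] (array([ 586.2, -136.1]), array([62. , 59.3]), 89.8)
top euler [-83.5  -0.3  11.6]
time_s: 2.7
ee_pos: [0.4372, -0.2224, 0.2313]
eef_rot: [0.0, 0.974, 0.227, -0.0]
force: [-0.1, 0.8, -0.3]
finger_gap: 0.0855
finger_force: 0.0
[-7.12842267e-01 -1.14477695e-02  1.81386609e+00 -3.78041065e-04
  1.33899583e+00  3.99481464e-01] [ 0.43719143 -0.22238375  0.23134774] [ 1.80377820e-04  9.73830333e-01  2.27276133e-01 -9.63018831e-05] [-0.08619146  0.75012961 -0.34334799]
```

```bash
python3 -m crank '{"moves":[{"xyz":[0,0,0.019],"rotation":[0,0,0]},{"xyz":[0,0,0.019],"rotation":[0,0,0]},{"xyz":[0,0,0.019],"rotation":[0,0,0]},{"xyz":[0,0,0.019],"rotation":[0,0,0]},{"xyz":[0,0,0.019],"rotation":[0,0,0]},{"xyz":[0,0,0.019],"rotation":[0,0,0]},{"xyz":[0,0,0.019],"rotation":[0,0,0]},{"xyz":[0,0,0.019],"rotation":[0,0,0]},{"xyz":[0,0,0.019],"rotation":[0,0,0]},{"xyz":[0,0,0],"rotation":[0,0,0]},{"xyz":[0,0,0],"rotation":[0,0,0]}]}'
python3 -m crank '{"moves":[{"xyz":[0,0,0],"rotation":[0,0,0]},{"xyz":[0,0,0],"rotation":[0,0,0]},{"xyz":[0,0,0],"rotation":[0,0,0]},{"xyz":[0,0,0],"rotation":[0,0,0]},{"xyz":[0,0,0],"rotation":[0,0,0]},{"xyz":[0,0,0],"rotation":[0,0,0]},{"xyz":[0,0,0],"rotation":[0,0,0]},{"xyz":[0,0,0],"rotation":[0,0,0]}]}' 0.4
```

```text
time_s: 3.8
ee_pos: [0.4366, -0.2234, 0.0604]
eef_rot: [-0.0, 0.974, 0.226, -0.0]
force: [0.4, -0.0, 0.0]
finger_gap: 0.0852
finger_force: 0.0
time_s: 4.6
ee_pos: [0.4381, -0.2237, 0.0617]
eef_rot: [0.001, 0.974, 0.227, 0.001]
force: [-0.6, -1.3, 7.2]
finger_gap: 0.0542
finger_force: 63.3
```

```bash
python3 -m crank '{"moves":[{"xyz":[0,0,-0.005],"rotation":[0,0,0]},{"xyz":[0,0,-0.01],"rotation":[0,0,0]},{"xyz":[0,0,-0.015],"rotation":[0,0,0]},{"xyz":[0,0,-0.015],"rotation":[0,0,0]},{"xyz":[0,0,-0.015],"rotation":[0,0,0]},{"xyz":[0,0,-0.01],"rotation":[0,0,0]},{"xyz":[0,0,0],"rotation":[0,0,-0.07]},{"xyz":[0,0,0],"rotation":[0,0,-0.1]},{"xyz":[0,0,0],"rotation":[0,0,-0.1]},{"xyz":[0,0,0],"rotation":[0,0,-0.1]},{"xyz":[0,0,0],"rotation":[0,0,-0.06]},{"xyz":[0,0,0],"rotation":[0,0,0]},{"xyz":[0,0,0],"rotation":[0,0,0]}]}'
cat >> h.py <<'E'
from scipy.optimize import minimize
def sdf(q,c,a,w):
    C,S=np.cos(a),np.sin(a); e=np.abs((q[:,:2]-c)@np.array([[C,-S],[S,C]])); return e.max(1)-w/2
def jarfit(n,c0,zlo=-1,zhi=.3,a0=0):
    p,d,X=shot(n)
    hsv=cv2.cvtColor(p,cv2.COLOR_RGB2HSV);h,s,v=[hsv[...,i].astype(int) for i in range(3)]
    b=reg(X,c0,.06)&(h>100)&(h<130)&(s>100)&(X[...,2]>zlo)&(X[...,2]<zhi); q=X[b]
    t0=np.array([*c0,np.radians(a0)]);sx=[t0]+[t0+np.eye(3)[i]*k for i,k in enumerate((.005,.005,.14))]
    f=lambda t:np.minimum(np.abs(sdf(q,t[:2],t[2],.058)),.005).sum()
    r=minimize(f,t0,method='Nelder-Mead',options=dict(initial_simplex=sx))
    return p,X,b,r.x[:2].round(4),np.degrees(r.x[2]).round(1),r.fun/max(len(q),1)
E
python3 - <<'E'
from h import *
s=sense();print(s['ee_pos'],s['eef_rot'],s['force'],s['torque'],s['q'][5])
p,X,b,c,a,f=jarfit('scene',s['ee_pos'][:2],.075,.114)
print(b.sum(),c,a,f,X[b].min(0),X[b].max(0))
u,v=258,205
A=cv2.resize(p[v-36:v+36,u-48:u+48,::-1],(400,300),interpolation=cv2.INTER_CUBIC)
p,d,X=shot('top');B=cv2.resize(p[170:242,232:328,::-1],(400,300),interpolation=cv2.INTER_CUBIC)
cv2.imwrite('pics/both2.png',np.hstack([A,B]))
E
```

```text
time_s: 5.9
ee_pos: [0.4369, -0.2225, 0.1303]
eef_rot: [-0.0, 0.904, 0.428, -0.0]
force: [0.5, 0.2, -3.5]
finger_gap: 0.0543
finger_force: 64.0
[ 0.43685014 -0.2224603   0.13026198] [-2.25554080e-04  9.03651705e-01  4.28268069e-01 -8.10311658e-05] [ 0.51492937  0.15610996 -3.49908981] [ 0.03643917 -0.01516868 -0.0260919 ] -0.028072131938802654
194 [ 0.4339 -0.2222] -1.4 0.0006866839440416702 [ 0.40273506 -0.25218173  0.07860807] [ 0.45091426 -0.20280314  0.11392909]
```

View pics/both2.png

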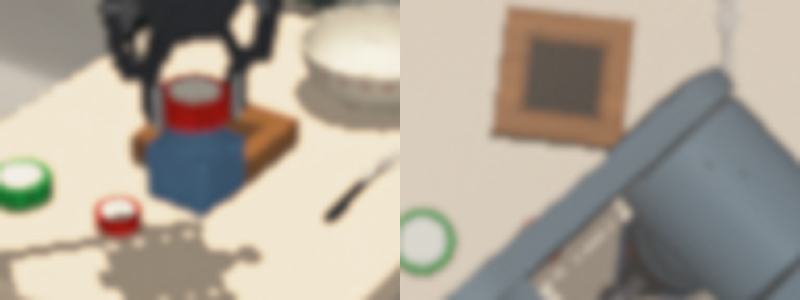

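The jar hangs level with its sides nearly square to the world axes (scene crop, about (195,165)). The brace is clear in the top crop at (565,75). I'll refine the brace centre.

```bash
python3 - <<'E'
from h import *
for n in("scene","top"):
    z=np.load(n+'1.npz');p,d=z['p'],z['d'];X=cloud(n,d)
    hsv=cv2.cvtColor(p,cv2.COLOR_RGB2HSV);h,s,v=[hsv[...,i].astype(int) for i in range(3)]
    q=X[reg(X,(.583,-.138),.11)&(d>0)];zz=q[:,2];print(n,len(q),'table z',np.median(zz[zz<.006]).round(4),'top z',np.median(zz[(zz>.02)&(zz<.04)]).round(4))
    dj=np.linalg.norm(q[:,:2]-[.437,-.222],axis=1)>.06
    hi=q[(zz>.025)&(zz<.036)&dj];lo=q[np.abs(zz-np.median(zz[zz<.006]))<.003]
    lo=lo[np.linalg.norm(lo[:,:2]-[.583,-.138],axis=1)>.05]
    def f(t):
        return np.minimum(np.maximum(sdf(hi,t[:2],t[2],.110),0),.006).sum()+np.minimum(np.maximum(-sdf(lo,t[:2],t[2],.110),0),.006).sum() + 0.3*np.minimum(np.maximum(-sdf(hi,t[:2],t[2],.068),0),.006).sum()
    for a in(-5,0,5):
        t0=np.array([.583,-.138,np.radians(a)]);sx=[t0]+[t0+np.eye(3)[i]*k for i,k in enumerate((.005,.005,.14))]
        r=minimize(f,t0,method='Nelder-Mead',options=dict(initial_simplex=sx,maxiter=1000));print(r.x[:2].round(4),np.degrees(r.x[2]).round(1),r.fun)
    fl=q[(zz>.004)&(zz<.014)&(np.linalg.norm(q[:,:2]-[.584,-.137],axis=1)<.04)];print('floor mean',fl.mean(0).round(4),len(fl))
    for o in place_of(n,"brace_seat")[:1]+place_of(n,"brace")[:1]:
        c=get_calibration(n);ray=Rq(c['orientation'])@np.array([(o['at'][0]-c['cx'])/c['fx'],-(o['at'][1]-c['cy'])/c['fy'],-1])
        for Z in(.008,0): print(o['score'],Z,(np.array(c['eye'])+ray*(Z-c['eye'][2])/ray[2]).round(4))
E
```

```text
scene 1058 table z -0.0016 top z 0.0277
[ 0.5824 -0.1375] -0.5 0.043584334303839595
[ 0.5824 -0.1375] -0.5 0.043582886090776415
[ 0.5824 -0.1375] -0.5 0.04358388484980976
floor mean [ 0.5977 -0.1288  0.0076] 92
0.72 0.008 [ 0.5639 -0.1547  0.008 ]
0.72 0 [ 0.5747 -0.1472  0.    ]
0.78 0.008 [ 0.5913 -0.1464  0.008 ]
0.78 0 [ 0.6024 -0.1388  0.    ]
top 12559 table z 0.0008 top z 0.0305
[ 0.5845 -0.1358] -0.0 0.02292834165530272
[ 0.5845 -0.1358] -0.0 0.022928497562975787
[ 0.5845 -0.1358] -0.0 0.02292945178110366
floor mean [ 0.5861 -0.136   0.0093] 288
0.75 0.008 [ 0.5851 -0.1327  0.008 ]
0.75 0 [ 0.5868 -0.1328  0.    ]
```

```bash
python3 -m crank '{"moves":[{"xyz":[0,0,0],"rotation":[0,0,-0.02]},{"xyz":[0.01,0.004,0],"rotation":[0,0,0]},{"xyz":[0.0197,0.0077,0],"rotation":[0,0,0]},{"xyz":[0.0197,0.0077,0],"rotation":[0,0,0]},{"xyz":[0.0197,0.0077,0],"rotation":[0,0,0]},{"xyz":[0.0197,0.0077,0],"rotation":[0,0,0]},{"xyz":[0.0197,0.0077,0],"rotation":[0,0,0]},{"xyz":[0.0197,0.0077,0],"rotation":[0,0,0]},{"xyz":[0.0197,0.0077,0],"rotation":[0,0,0]},{"xyz":[0.0098,0.0039,0],"rotation":[0,0,0]},{"xyz":[0,0,0],"rotation":[0,0,0]},{"xyz":[0,0,0],"rotation":[0,0,0]},{"xyz":[0,0,0],"rotation":[0,0,0]}]}'
python3 - <<'E'
from h import *
s=sense();print(s['ee_pos'],s['eef_rot'],s['force'],s['torque'],s['q'][5])
p,X,b,c,a,f=jarfit('scene',s['ee_pos'][:2],.075,.114)
print(b.sum(),c,a,f,X[b].min(0),X[b].max(0))
A=cv2.resize(p[160:232,215:311,::-1],(400,300),interpolation=cv2.INTER_CUBIC)
p,d,X=shot('top');B=cv2.resize(p[150:222,225:321,::-1],(400,300),interpolation=cv2.INTER_CUBIC)
cv2.imwrite('pics/both3.png',np.hstack([A,B]))
E
```

```text
time_s: 7.8
ee_pos: [0.5822, -0.1369, 0.1301]
eef_rot: [-0.0, 0.899, 0.438, -0.0]
force: [-0.3, 0.0, -3.0]
finger_gap: 0.0543
finger_force: 64.1
[ 0.58216917 -0.13691163  0.13010242] [-1.86262115e-04  8.99081266e-01  4.37781592e-01 -3.47490855e-04] [-0.34442057  0.02907938 -3.00217397] [-0.00968411 -0.01501995 -0.00530757] 0.23557823905895867
153 [ 0.5788 -0.1361] 2.5 0.0008377523045527195 [ 0.54784294 -0.16683144  0.07789935] [ 0.5904778  -0.1211357   0.11386964]
```

View pics/both3.png

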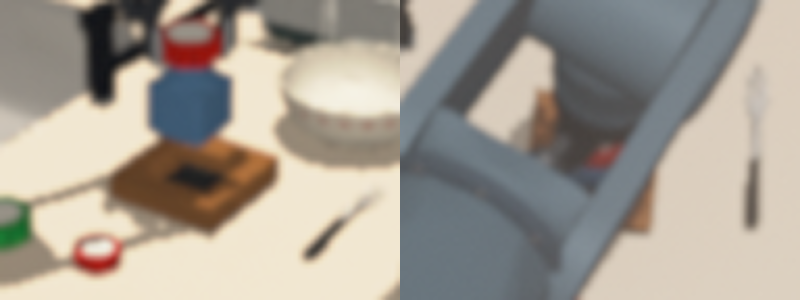

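Jar hangs at (190,105) in the scene crop, centred above the socket (195,180). Lowering.

```bash
python3 -m crank '{"moves":[{"xyz":[0,0,0.006],"rotation":[0,0,0]},{"xyz":[0,0,0.01],"rotation":[0,0,0]},{"xyz":[0,0,0.01],"rotation":[0,0,0]},{"xyz":[0,0,0.006],"rotation":[0,0,0]},{"xyz":[0,0,0.004],"rotation":[0,0,0]},{"xyz":[0,0,0.003],"rotation":[0,0,0]},{"xyz":[0,0,0.003],"rotation":[0,0,0]},{"xyz":[0,0,0],"rotation":[0,0,0]}]}'
python3 -m crank '{"moves":[{"xyz":[0,0,0.002],"rotation":[0,0,0]},{"xyz":[0,0,0.002],"rotation":[0,0,0]},{"xyz":[0,0,0.002],"rotation":[0,0,0]},{"xyz":[0,0,0],"rotation":[0,0,0]}]}'
```

```text
time_s: 9.0
ee_pos: [0.5849, -0.1369, 0.0908]
eef_rot: [0.001, 0.899, 0.438, 0.002]
force: [-0.4, 1.9, 7.1]
finger_gap: 0.0541
finger_force: 65.3
time_s: 9.4
ee_pos: [0.588, -0.1369, 0.089]
eef_rot: [0.003, 0.899, 0.438, 0.004]
force: [-1.1, 7.0, 27.3]
finger_gap: 0.054
finger_force: 68.5
```

```bash
python3 -m crank '{"moves":[{"xyz":[0,0,-0.004],"rotation":[0,0,0]},{"xyz":[0,0,-0.004],"rotation":[0,0,0]},{"xyz":[0,0,-0.004],"rotation":[0,0,0]},{"xyz":[0,0,-0.004],"rotation":[0,0,0]},{"xyz":[0,0,0],"rotation":[0,0,0]},{"xyz":[0,0,0],"rotation":[0,0,0]}]}'
python3 - <<'E'
from h import *
s=sense();print(s['ee_pos'],s['eef_rot'],s['force'],s['torque'])
p,d,X=shot('scene');np.savez('scene3.npz',p=p,d=d)
hsv=cv2.cvtColor(p,cv2.COLOR_RGB2HSV);h,sa,v=[hsv[...,i].astype(int) for i in range(3)]
b=reg(X,s['ee_pos'][:2],.06)&(h>100)&(h<130)&(sa>100)
q=X[b];print(b.sum(),np.percentile(q[:,2],[0,1,3,5,50,100]).round(4))
for a0 in(-6,6):
    q2=q[(q[:,2]<.084)&(q[:,2]>.04)];t0=np.array([.582,-.137,np.radians(a0)]);sx=[t0]+[t0+np.eye(3)[i]*k for i,k in enumerate((.005,.005,.14))]
    r=minimize(lambda t:np.minimum(np.abs(sdf(q2,t[:2],t[2],.058)),.005).sum(),t0,method='Nelder-Mead',options=dict(initial_simplex=sx));print('jar',r.x[:2].round(4),np.degrees(r.x[2]).round(1),r.fun/len(q2))
w=reg(X,(.583,-.137),.1)&(h>3)&(h<22)&(sa>110)&(X[...,2]>.022);zz=X[...,2]
lo=X[reg(X,(.583,-.138),.11)&(np.abs(zz+.0016)<.003)];lo=lo[np.linalg.norm(lo[:,:2]-[.583,-.138],axis=1)>.05];hi=X[w]
f=lambda t:np.minimum(np.maximum(sdf(hi,t[:2],t[2],.110),0),.006).sum()+np.minimum(np.maximum(-sdf(lo,t[:2],t[2],.110),0),.006).sum()
t0=np.array([.583,-.138,0]);sx=[t0]+[t0+np.eye(3)[i]*k for i,k in enumerate((.005,.005,.14))]
r=minimize(f,t0,method='Nelder-Mead',options=dict(initial_simplex=sx));print('brace',r.x[:2].round(4),np.degrees(r.x[2]).round(1),r.fun)
red=reg(X,s['ee_pos'][:2],.06)&((h<8)|(h>172))&(sa>120);print('red z',np.percentile(X[red][:,2],[2,98]).round(4))
cv2.imwrite('pics/s3.png',cv2.resize(p[160:232,215:311,::-1],(800,600),interpolation=cv2.INTER_CUBIC))
E
```

```text
time_s: 10.0
ee_pos: [0.5827, -0.1366, 0.0979]
eef_rot: [-0.0, 0.899, 0.438, -0.0]
force: [0.3, -0.7, -3.7]
finger_gap: 0.0541
finger_force: 65.0
[ 0.58265062 -0.13662125  0.09791004] [-2.05513399e-04  8.99006073e-01  4.37936066e-01 -2.02451839e-04] [ 0.33252734 -0.71239492 -3.66638771] [-0.00291802  0.03974165 -0.04587452]
238 [0.0375 0.0395 0.0419 0.0454 0.0708 0.0947]
jar [ 0.5774 -0.1362] -0.6 0.0008384313191319199
jar [ 0.5774 -0.1362] -0.5 0.0008383846275317763
brace [ 0.5826 -0.1376] 0.2 0.1040214909114199
red z [0.1093 0.1279]
```

View pics/s3.png

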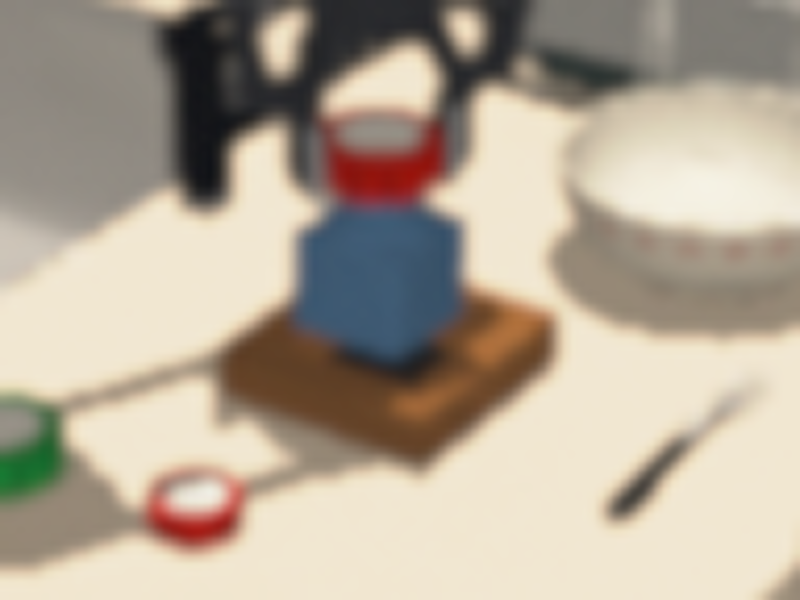

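The jar (380,280 in this crop) sits about 5 mm nearer −x than the socket. The scene fits agree: jar x 0.577, brace x 0.583. I'll shift +x 5 mm and try again.

```bash
python3 -m crank '{"moves":[{"xyz":[0.0031,0.0039,0],"rotation":[0,0,0]},{"xyz":[0,0,0.003],"rotation":[0,0,0]},{"xyz":[0,0,0.002],"rotation":[0,0,0]},{"xyz":[0,0,0.002],"rotation":[0,0,0]},{"xyz":[0,0,0.002],"rotation":[0,0,0]},{"xyz":[0,0,0],"rotation":[0,0,0]}]}'
python3 -m crank '{"moves":[{"xyz":[0,0,0.002],"rotation":[0,0,0]},{"xyz":[0,0,0.002],"rotation":[0,0,0]},{"xyz":[0,0,0],"rotation":[0,0,0]}]}'
```

```text
time_s: 10.8
ee_pos: [0.5875, -0.1364, 0.0888]
eef_rot: [-0.0, 0.899, 0.438, -0.0]
force: [-0.8, 0.2, -3.4]
finger_gap: 0.0546
finger_force: 65.0
time_s: 11.1
ee_pos: [0.5877, -0.1365, 0.085]
eef_rot: [-0.0, 0.899, 0.438, -0.0]
force: [0.1, 1.0, -3.8]
finger_gap: 0.0542
finger_force: 65.0
```

```bash
python3 -m crank '{"moves":[{"xyz":[0,0,0.002],"rotation":[0,0,0]},{"xyz":[0,0,0.002],"rotation":[0,0,0]},{"xyz":[0,0,0.002],"rotation":[0,0,0]},{"xyz":[0,0,0],"rotation":[0,0,0]}]}'
python3 -m crank '{"moves":[{"xyz":[0,0,0.002],"rotation":[0,0,0]},{"xyz":[0,0,0.002],"rotation":[0,0,0]},{"xyz":[0,0,0.002],"rotation":[0,0,0]},{"xyz":[0,0,0],"rotation":[0,0,0]}]}'
```

```text
time_s: 11.5
ee_pos: [0.5876, -0.1364, 0.0788]
eef_rot: [-0.0, 0.899, 0.438, -0.0]
force: [-0.5, 0.2, -2.7]
finger_gap: 0.0546
finger_force: 65.0
time_s: 11.9
ee_pos: [0.5876, -0.1364, 0.0728]
eef_rot: [-0.0, 0.899, 0.438, -0.0]
force: [0.1, 0.4, -2.4]
finger_gap: 0.0542
finger_force: 65.0
```

```bash
python3 -m crank '{"moves":[{"xyz":[0,0,0.002],"rotation":[0,0,0]},{"xyz":[0,0,0.0015],"rotation":[0,0,0]},{"xyz":[0,0,0.0015],"rotation":[0,0,0]},{"xyz":[0,0,0],"rotation":[0,0,0]},{"xyz":[0,0,0],"rotation":[0,0,0]}]}'
```

```text
time_s: 12.4
ee_pos: [0.5886, -0.1367, 0.07]
eef_rot: [0.001, 0.899, 0.438, 0.0]
force: [-3.3, 2.3, 7.3]
finger_gap: 0.0544
finger_force: 66.0
```

```bash
python3 - <<'E'
from h import *
s=sense();print(s['ee_pos'],s['q'],s['torque'])
p,d,X=shot('scene')
hsv=cv2.cvtColor(p,cv2.COLOR_RGB2HSV);h,sa,v=[hsv[...,i].astype(int) for i in range(3)]
Z=X[...,2];r=reg(X,s['ee_pos'][:2],.05)
w=r&(sa<70)&(Z>.093)&(Z<.103)&(v>100);print('disc',w.sum(),rect(X[w]),np.median(X[w],0).round(4))
red=r&((h<8)|(h>172))&(sa>120);print('red z',np.percentile(X[red][:,2],[2,98]).round(4))
q=X[red&(Z>.082)&(Z<.096)]
f=lambda t:np.minimum(np.abs(np.linalg.norm(q[:,:2]-t,axis=1)-.0275),.006).sum()
print('cap axis',minimize(f,s['ee_pos'][:2],method='Nelder-Mead').x)
z=np.load('scene1.npz');X0=cloud('scene',z['d']);hs=cv2.cvtColor(z['p'],cv2.COLOR_RGB2HSV).astype(int)
m=reg(X0,(.437,-.222),.05)&((hs[...,0]<8)|(hs[...,0]>172))&(hs[...,1]>120)&(X0[...,2]>.074)&(X0[...,2]<.088);q=X0[m];print('cap at start',minimize(f,[.437,-.222],method='Nelder-Mead').x)
b=r&(h>100)&(h<130)&(sa>100);print('blue z',np.percentile(X[b][:,2],[0,5,95,100]).round(4))
E
```

```text
[ 0.58856624 -0.13672344  0.06996522] [-4.24491726e-01  4.29761772e-01  1.64393581e+00  5.92303171e-05
  1.06641393e+00  2.39370857e-01] [0.28289683 0.57837182 0.00675316]
disc 43 (array([ 586. , -133.4]), array([29.7, 78.5]), 47.8) [ 0.5867 -0.135   0.099 ]
red z [0.08   0.1001]
cap axis [ 0.58469811 -0.13617755]
cap at start [ 0.43433733 -0.22408416]
blue z [0.0269 0.0309 0.0641 0.0668]
```

The jar is home: cap top is about 0.100 and the axis is within 2 mm of the tool. Now to unscrew.

```bash
python3 -m crank '{"moves":[{"xyz":[0,0,0],"rotation":[0,0,-0.05]},{"xyz":[0,0,0],"rotation":[0,0,-0.1]},{"xyz":[0,0,0],"rotation":[0,0,-0.1]},{"xyz":[0,0,0],"rotation":[0,0,-0.1]},{"xyz":[0,0,0],"rotation":[0,0,-0.05]},{"xyz":[0,0,0],"rotation":[0,0,0]}]}'
python3 -c "
from workcell import *
s=sense();print(s['torque'],s['q'][5])"
```

```text
time_s: 13.2
ee_pos: [0.5881, -0.1375, 0.07]
eef_rot: [0.001, 0.794, 0.608, -0.0]
force: [-5.3, -0.3, 8.2]
finger_gap: 0.0545
finger_force: 66.2
[-0.02678247  0.88300087 -0.26784217] -0.1616283586648706
```

```bash
python3 -m crank '{"moves":[{"xyz":[0,0,0],"rotation":[0,0,-0.05]},{"xyz":[0,0,0],"rotation":[0,0,-0.1]},{"xyz":[0,0,0],"rotation":[0,0,-0.1]},{"xyz":[0,0,0],"rotation":[0,0,-0.1]},{"xyz":[0,0,0],"rotation":[0,0,-0.05]},{"xyz":[0,0,0],"rotation":[0,0,0]}]}'
python3 -c "
from workcell import *
s=sense();print(s['torque'],s['q'][5])"
python3 -m crank '{"moves":[{"xyz":[0,0,0],"rotation":[0,0,-0.05]},{"xyz":[0,0,0],"rotation":[0,0,-0.1]},{"xyz":[0,0,0],"rotation":[0,0,-0.1]},{"xyz":[0,0,0],"rotation":[0,0,-0.1]},{"xyz":[0,0,0],"rotation":[0,0,-0.1]},{"xyz":[0,0,0],"rotation":[0,0,-0.05]},{"xyz":[0,0,0],"rotation":[0,0,0]},{"xyz":[0,0,0],"rotation":[0,0,0]}]}'
python3 -c "
from workcell import *
s=sense();print(s['torque'],s['q'][5])"
```

```text
time_s: 13.8
ee_pos: [0.5878, -0.1375, 0.07]
eef_rot: [0.0, 0.657, 0.754, -0.001]
force: [-7.1, -1.8, 9.0]
finger_gap: 0.0543
finger_force: 66.3
[-0.04115962  1.17146218 -0.29274373] -0.5615872427005849
time_s: 14.6
ee_pos: [0.5879, -0.1378, 0.0702]
eef_rot: [0.0, 0.451, 0.893, -0.001]
force: [-7.6, -2.3, 10.8]
finger_gap: 0.0539
finger_force: 66.3
[-0.20316282  1.26449027 -0.20723007] -1.060338830051799
```

```bash
python3 -m crank '{"moves":[{"xyz":[0,0,0],"rotation":[0,0,-0.06]},{"xyz":[0,0,0],"rotation":[0,0,-0.06]},{"xyz":[0,0,0],"rotation":[0,0,0]},{"xyz":[0,0,0],"rotation":[0,0,0]}]}'
python3 -c "
from workcell import *
s=sense();print(s['torque'],s['q'][5])"
python3 -m crank '{"moves":[{"xyz":[0,0,-0.002],"rotation":[0,0,0]},{"xyz":[0,0,-0.002],"rotation":[0,0,0]},{"xyz":[0,0,-0.002],"rotation":[0,0,0]},{"xyz":[0,0,0],"rotation":[0,0,0]},{"xyz":[0,0,0],"rotation":[0,0,0]}]}'
python3 -c "
from workcell import *
s=sense();print(s['torque'],s['q'][5])"
```

```text
time_s: 15.0
ee_pos: [0.588, -0.1379, 0.0703]
eef_rot: [0.0, 0.396, 0.918, -0.001]
force: [-7.7, -2.4, 10.1]
finger_gap: 0.0543
finger_force: 66.3
[-0.27387943  1.19539979 -0.25836794] -1.1803363859461329
time_s: 15.5
ee_pos: [0.5881, -0.1365, 0.0745]
eef_rot: [0.0, 0.396, 0.918, -0.0]
force: [-0.9, -0.8, 0.0]
finger_gap: 0.0546
finger_force: 65.2
[-0.10059732  0.19359066 -0.03290246] -1.1806803238860506
```

```bash
python3 -m crank '{"moves":[{"xyz":[0,0,-0.003],"rotation":[0,0,0]},{"xyz":[0,0,-0.003],"rotation":[0,0,0]},{"xyz":[0,0,0],"rotation":[0,0,0]}]}'
python3 -m crank '{"moves":[{"xyz":[0,0,-0.003],"rotation":[0,0,0]},{"xyz":[0,0,-0.004],"rotation":[0,0,0]},{"xyz":[0,0,-0.004],"rotation":[0,0,0]},{"xyz":[0,0,-0.004],"rotation":[0,0,0]},{"xyz":[0,0,-0.004],"rotation":[0,0,0]},{"xyz":[0,0,-0.003],"rotation":[0,0,0]},{"xyz":[0,0,0],"rotation":[0,0,0]},{"xyz":[0,0,0],"rotation":[0,0,0]},{"xyz":[0,0,0],"rotation":[0,0,0]},{"xyz":[0,0,0],"rotation":[0,0,0]}]}'
python3 - <<'E'
from h import *
p,d,X=shot('scene');s=sense();print(s['torque'],s['joint_velocities'])
hsv=cv2.cvtColor(p,cv2.COLOR_RGB2HSV);h,sa,v=[hsv[...,i].astype(int) for i in range(3)]
r=reg(X,s['ee_pos'][:2],.05);red=r&((h<8)|(h>172))&(sa>120);b=r&(h>100)&(h<130)&(sa>100)
print('red z',np.percentile(X[red][:,2],[2,98]).round(4),'blue z',np.percentile(X[b][:,2],[0,5,95,100]).round(4))
cv2.imwrite('pics/s5.png',cv2.resize(p[160:232,215:311,::-1],(640,480),interpolation=cv2.INTER_CUBIC))
E
```

```text
time_s: 15.8
ee_pos: [0.5883, -0.1365, 0.081]
eef_rot: [0.0, 0.396, 0.918, 0.0]
force: [-2.0, 0.2, 0.9]
finger_gap: 0.0545
finger_force: 65.3
time_s: 16.8
ee_pos: [0.5877, -0.1365, 0.102]
eef_rot: [-0.0, 0.396, 0.918, 0.0]
force: [-1.1, -0.8, -0.3]
finger_gap: 0.0539
finger_force: 65.3
[-0.0134518  -0.01742986  0.0050955 ] [-0.00092752 -0.00035686 -0.00022388 -0.00092352 -0.00249477  0.00106045]
red z [0.1167 0.1323] blue z [0.0269 0.0311 0.0781 0.0862]
```

View pics/s5.png

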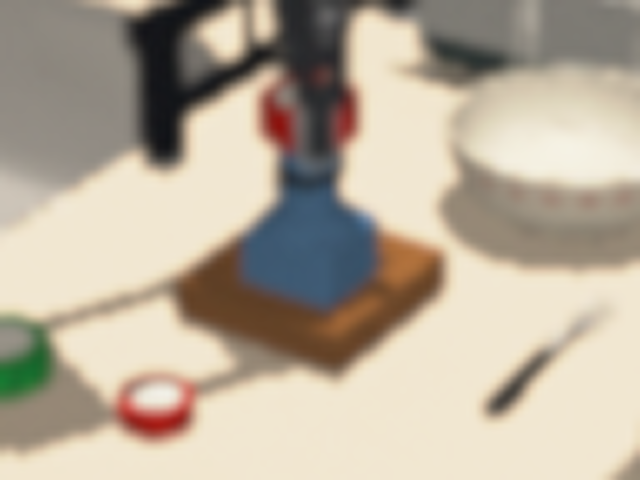

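The cap is held level at (308,115), with the jar's bare neck at (310,180) below it. The jar is still seated in the brace at (310,250), at the same blue heights as before, and the cap edge is about 14 mm above the rim. Handing in.

```bash
python3 -c "
from workcell import *
print(job_done())"
```

```text
the job is handed in; nothing more can be done
None
```

I handed the job in with the jar seated in the brace and its cap unscrewed about 1.4 rad. By my estimate the gripper is holding the cap level about 14 mm above the jar's mouth; no verdict came back.

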